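Snap the dust cover onto the bur stand by the bench pin

TASK

Filing is about to start at the bench pin, so close the bur stand that stands beside it: take the dust cover of the same shape, put it over the burs and press it straight down until both spring catches snap over its rim and it sits fully home, then keep pressing. Finish holding it like that, still pressing the cover firmly down. Leave the other stand open, and leave its cover, the file, the pliers and the bowl where they are.

Things in the scene. Friction and masses are not known exactly. Their poses are not given: they have to be found in the camera images.
- bench_pin: bench pin: dark hardwood block 70 mm wide, 170 mm long, with a V notch, clamped to the bench edge farthest from the robot and jutting out over it; fixed. Origin on the bench top under the clamped part, x towards the V. It is at the left or right of that edge, a small red vise at the other. The stand beside it (13 to 20 cm in plan) is the one to close; the other is over 35 cm away
- round_stand: round bur stand, light wood, fixed, with 8 upright burs reaching 68 mm above the bench. Plinth 72 mm diameter, 20 mm high; on it a boss of 54 mm diameter up to 40 mm height, top edge chamfered 3 mm. The cover slips over the boss and rests on the plinth, its origin then 20 mm above the stand's. Spring leaves on the +y and -y sides, 38 mm high, flared at the top. Origin: centre of underside, z up
- square_stand: square bur stand, light wood, fixed, 9 burs; heights, leaves and action as the round one: plinth 72 x 72 x 20 mm, boss 54 x 54 mm (sides along the stand's x and y) up to 40 mm height, 3 mm chamfer, spring leaves on the +y and -y sides, 38 mm high. The square cover fits in any of four quarter turns, its origin then 20 mm above the stand's. Origin: centre of underside, z up
- round_cover: round dust cover, white plastic, loose, about 90 g, open end down on the bench: inside 57 mm diameter, 52 mm deep; outside 63 mm, with a rim at the bottom of 70 mm diameter, 2.5 mm thick; flat top at 55 mm height with a black round knob in its middle, 22 mm diameter, 20 mm high (top at 75 mm). 1.5 mm play all round on the boss. Origin: centre of the open underside, z up
- square_cover: square dust cover, white plastic, loose, about 90 g, open end down on the bench: inside 57 x 57 mm, 52 mm deep; outside 63 x 63 mm, rim at the bottom 70 x 70 mm, 2.5 mm thick; flat top at 55 mm height with a black square knob amid it, 22 x 22 mm, 20 mm high (top at 75 mm), sides parallel. 1.5 mm play all round on the boss. Origin: centre of the open underside, x and y normal to its sides
- round_catch_a (a joint): round stand's spring leaf on its +y side, 14 mm wide. 0 = closed; to about 0.13 rad as the cover's rim pushes it out; back to 0 once snapped over the rim. The rim meets it with the cover's origin 31 mm above the stand's; the push on the cover rises to 10-20 N in all, near 23 mm the leaves snap in, the force drops and the cover falls home, after which it can rise only 2 mm
- round_catch_b (a joint): round stand's spring leaf on its -y side, 14 mm wide. 0 = closed; to about 0.13 rad as the cover's rim pushes it out; back to 0 once snapped over the rim. The rim meets it with the cover's origin 31 mm above the stand's; the push on the cover rises to 10-20 N in all, near 23 mm the leaves snap in, the force drops and the cover falls home, after which it can rise only 2 mm
- square_catch_a (a joint): square stand's spring leaf on its +y side, 14 mm wide. 0 = closed; to about 0.13 rad as the cover's rim pushes it out; back to 0 once snapped over the rim. The rim meets it with the cover's origin 31 mm above the stand's; the push on the cover rises to 10-20 N in all, near 23 mm the leaves snap in, the force drops and the cover falls home, after which it can rise only 2 mm
- square_catch_b (a joint): square stand's spring leaf on its -y side, 14 mm wide. 0 = closed; to about 0.13 rad as the cover's rim pushes it out; back to 0 once snapped over the rim. The rim meets it with the cover's origin 31 mm above the stand's; the push on the cover rises to 10-20 N in all, near 23 mm the leaves snap in, the force drops and the cover falls home, after which it can rise only 2 mm
- file: bystander: hand file 205 mm long with a blue handle, lying on the bench along its x; origin on the bench under its middle; to be left alone
- pliers: bystander: pliers 165 mm long with black grips, lying on the bench; origin on the bench under the joint; to be left alone
- bowl: bystander: small dark wooden bowl, 116 mm across and 35 mm high; origin at the centre of its underside; to be left alone
Not all that is in view belongs to the job. Leave any orange or red look-alike of the square_cover alone.

How it is judged:
By the outcome, as a careful person would: the job done as asked, in the order asked, and still so for the second after the job is handed in, while the arm keeps its last pose, push and grip.
It also fails if it takes over 48 s, if anything falls off the work surface, if the arm or the gripper's body presses on something with over 40 N, if the wrist force passes 120 N, or if a joint passes its speed limit or range.

ROBOT

A 6-joint arm with a two-finger parallel gripper is mounted at the origin on the work surface. World frame = base frame: x ahead of the robot, y to its left, z up, the work surface at z = 0. Lengths are in mm, angles in degrees, forces in N, time in s.
With the tool pointing down it reaches from about 300 to 875 mm from the base axis. Payload 4.2 kg.
Tool frame: the origin (TCP) lies between the finger pads; the fingertips stand 19 mm ahead of it and the grasp point (between the pads) is the TCP; z points along the fingers, y is the line along which they close (so a half turn about z gives the same grasp; the last joint's range is limited). The gripper opens to 85 mm and grips with 20 to 120 N. Pads are 22 mm wide; open, the fingers measure 114 mm over their backs; the gripper's body (76 mm by 85 mm) begins 54 mm behind the grasp point. The pads swing forward as they close: fully open they stand 13 mm farther back than shut.
Start: joints at [73.51, 18.312, 89.639, -0, 72.044, -1.146], TCP at [152.153, 554.52, 215.238] pointing down, gripper open.
Joint ranges: [-177.97, 177.97], [-48.28, 115.42], [12.27, 149.76], [-77.06, 257.06], [2.81, 150.46], [-146.56, 146.56]. Speed limits (degrees/s): [147.25, 147.25, 180, 180, 180, 180].

INTERFACE

Orientations are given as a 3x3 rotation matrix whose columns are the frame's x, y, z axes.
In Python, from rig import r gives the robot as it stands.
- The arm moves only by the shell command python3 -m handwheel 'ROWS' [OPENING]. ROWS is JSON, a list that holds one entry, the list of rows, each a list of 4 numbers: the shift along the tool's x, y, z in mm, then the turn about the tool's z in rad. In form: [[[dx, dy, dz, roll], ...]]. A call has 1 to 12 rows; each row is the pose to reach, as a shift and turn from the pose commanded when the call began, along the tool's axes at that moment; what a row does not reach only later rows make up. A row lasts 1/12 s, in which the tool goes at most 41.7 mm and 7.16 degrees, less where a joint would pass 70% of its speed; a pose out of reach is approached as far as the arm can. A call with a gripper value outside its range is refused whole. OPENING is the opening, from -1 (shut) to 1 (fully open), set as the call begins (- or left out, the last holds). The fingers move at their own pace and stop on an object; the grip force is fixed at half the most. Time passes only in rows, so rows that repeat a pose let the fingers close. It gives the time, the measured TCP pose, the force, the opening and the grip force at its end, in the units of the state.
- r.read_state(): the state, without advancing time (a new reading comes with each control period).
- r.read_camera(name): name is "scene" or "side" or "wrist"; returns (picture, depth): 400x640x3 uint8, red, green, blue; 400x640 float32, mm along the optical axis (not along the pixel's ray), 0 where there is no reading.
- r.camera_info(name): a dict with "K" (3x3 intrinsics, pixels), "dist_coeffs" ([k1, k2, p1, p2, k3] as OpenCV has them; the pictures are not rectified), "world_to_cam" (4x4, takes a point from world to camera coordinates); the wrist camera has in their place "hand_eye" (4x4, takes a point from camera to tool coordinates, whose origin is the TCP and whose axes are the flange's). Camera axes: x right, y down, z forward; pixel columns grow to the right and rows downward; lengths in mm; the calibration is good to about 2 mm. A picture is of the moment at which its call begins: read the wrist's pose just before it. camera_info takes no time and is no camera call.
- r.sign_off(): hands the job in; it is judged then, once.
The state is a dict: "clock": time; "joints": joint angles; "qvel": joint speeds; "joint_efforts": joint torques, N m; "eef_pos": TCP position; "tool_rot": TCP orientation; "wrist_force": force on the tool from outside, world axes, zero at the start; "ft_torque": the same for the moment, N m; "finger_gap": finger opening in mm; "finger_force": force on a finger pad.
Only numpy, scipy, OpenCV 4.12 (cv2) and the standard library are available. Lean on these libraries where they do the work, as an engineer would, in place of code of your own. Each camera call takes 0.05 s, during which the arm holds its last target. There are 200 camera calls.

## Working session

There is one attempt and no reset: what is moved stays moved. The work goes in short steps, Python scripts to look and compute and a shell command to move; the robot and the scene stay as the last step left them, time stands still between calls to the robot, and variables do not carry over. Pictures are saved under pics/ and viewed, at most 10 in all, crops included, and the job is handed in when it is done.

```bash
ls; mkdir -p pics; python3 - <<'E'
from rig import r
import cv2,numpy as np
s=r.read_state();print(s['clock'],s['eef_pos'],s['tool_rot'],s['finger_gap'])
for n in("scene","side"):
    p,d=r.read_camera(n);cv2.imwrite(f"pics/{n}.png",p[:,:,::-1]);np.savez(f"pics/{n}.npz",p=p,d=d)
    c=r.camera_info(n);print(n,c)
print(r.camera_info("wrist"))
E
```

```text
pics
0.0 [152.00560228 553.99613393 214.36086005] [[-9.64349837e-01  2.64630132e-01 -5.33442566e-04]
 [ 2.64630666e-01  9.64348211e-01 -1.77183039e-03]
 [ 4.55446734e-05 -1.84982961e-03 -9.99998288e-01]] 85.21260748114582
scene {'K': array([[441.98184911,   0.        , 322.40279535],
       [  0.        , 441.98184911, 198.0804541 ],
       [  0.        ,   0.        ,   1.        ]]), 'dist_coeffs': array([-0.07715276,  0.        ,  0.        ,  0.        ,  0.        ]), 'world_to_cam': array([[-5.51143942e-01,  8.34409109e-01, -1.33957282e-03,
         2.91499447e+02],
       [ 7.24735554e-01,  4.77905510e-01, -4.96351388e-01,
        -4.01247437e+02],
       [-4.13519930e-01, -2.74531897e-01, -8.68120674e-01,
         1.31957005e+03],
       [ 0.00000000e+00,  0.00000000e+00,  0.00000000e+00,
         1.00000000e+00]])}
side {'K': array([[383.43132045,   0.        , 319.60788051],
       [  0.        , 383.43132045, 196.02625387],
       [  0.        ,   0.        ,   1.        ]]), 'dist_coeffs': array([-0.07459031,  0.        ,  0.        ,  0.        ,  0.        ]), 'world_to
[... 252 characters left out ...]
586e+02],
       [ 0.00000000e+00,  0.00000000e+00,  0.00000000e+00,
         1.00000000e+00]])}
{'K': array([[317.14828333,   0.        , 317.56495491],
       [  0.        , 317.14828333, 194.2727091 ],
       [  0.        ,   0.        ,   1.        ]]), 'dist_coeffs': array([-0.00337442,  0.        ,  0.        ,  0.        ,  0.        ]), 'hand_eye': array([[-2.47987965e-04, -9.49551152e-01, -3.13612099e-01,
         8.13135233e+01],
       [ 9.99999786e-01, -4.25515496e-04,  4.97623713e-04,
         4.34497423e-01],
       [-6.05965978e-04, -3.13611908e-01,  9.49551054e-01,
        -1.58140145e+02],
       [ 0.00000000e+00,  0.00000000e+00,  0.00000000e+00,
         1.00000000e+00]])}
```

View pics/scene.png

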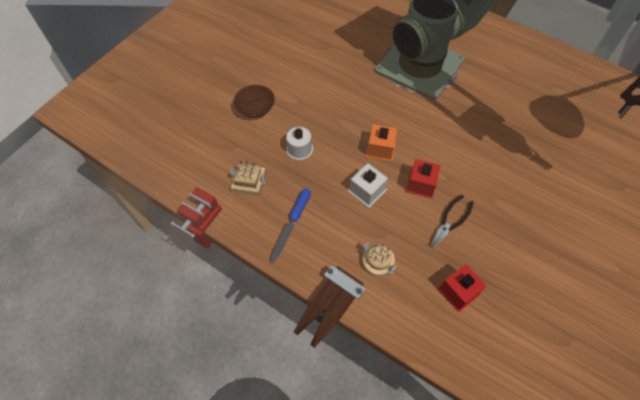

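View pics/side.png

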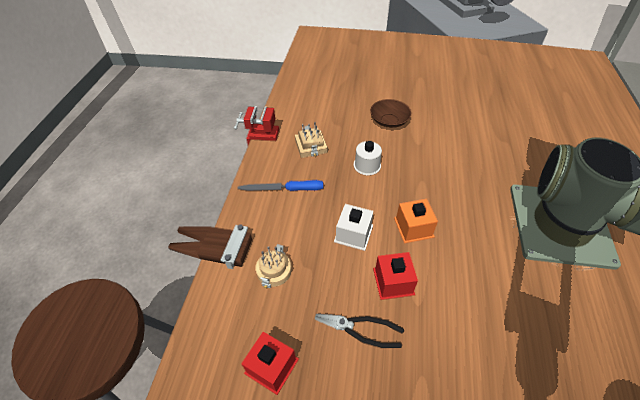

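Bench pin is at scene (330,290). The stand beside it is the round one at (380,258); the square stand at (247,178) is by the red vise. Candidates for the cover:
- white round: (299,143)
- white square: (369,185)
- orange square: (382,140)
- red square: (424,178)
- red square: (463,287)

I choose the white round one at (299,143), which is at side (368,157).

```bash
cat >h.py <<'E'
import cv2,numpy as np
from rig import r
def ray(n,uv):
    c=r.camera_info(n);K,D=c['K'],c['dist_coeffs']
    if n=='wrist':
        s=r.read_state();T=np.eye(4);T[:3,:3]=s['tool_rot'];T[:3,3]=s['eef_pos'];M=T@c['hand_eye']
    else: M=np.linalg.inv(c['world_to_cam'])
    q=cv2.undistortPoints(np.array(uv,float).reshape(-1,1,2),K,D)[:,0]
    return M[:3,3],np.c_[q,np.ones(len(q))]@M[:3,:3].T
def plane(n,uv,z):
    o,d=ray(n,uv);return o+d*((z-o[2])/d[:,2])[:,None]
def cloud(n,dep,mask):
    v,u=np.nonzero(mask&(dep>0));o,d=ray(n,np.c_[u,v]);return o+d*dep[v,u][:,None]
E
python3 - <<'E'
from h import *
out=[]
for n,bc,bs in(("scene",(299,143),(379,258)),("side",(368,157),(273,265))):
    f=np.load(f"pics/{n}.npz");p,d=f['p'],f['d'];hsv=cv2.cvtColor(p,cv2.COLOR_RGB2HSV)
    def box(c,w):
        m=np.zeros(d.shape,bool);m[c[1]-w:c[1]+w,c[0]-w:c[0]+w]=1;return m
    k=box((bc[0],bc[1]-10),11)&(hsv[...,2]<60)
    v,u=np.nonzero(k);P=cloud(n,d,k);print(n,'knob',k.sum(),plane(n,[[u.mean(),v.mean()]],66)[0],np.median(P,0))
    P=cloud(n,d,box(bc,28));P=P[(P[:,2]>47)&(P[:,2]<62)];print(' covertop+',len(P),P.min(0),P.max(0))
    P=cloud(n,d,box(bs,30))
    for a,b in((14,25),(34,44)):
        Q=P[(P[:,2]>a)&(P[:,2]<b)];print(' stand',a,len(Q),Q.min(0),Q.max(0),np.median(Q,0))
a=[cv2.resize(cv2.imread("pics/side.png")[y-40:y+40,x-40:x+40],(400,400),interpolation=cv2.INTER_CUBIC) for x,y in((368,157),(273,265))]
cv2.imwrite("pics/crop.png",np.hstack(a))
E
```

```text
scene knob 45 [ 455.25926374 -122.16029357   66.        ] [ 459.99008617 -119.26471424   74.11195072]
 covertop+ 350 [ 424.04003186 -153.10014264   47.17259848] [486.977675   -90.24422202  61.90517664]
 stand 14 305 [580.28519314 170.25127594  14.08125823] [691.52546339 250.07171125  24.80466372] [636.91316972 210.58111691  20.37136923]
 stand 34 417 [589.52362191 169.09573268  34.02260973] [711.08443768 250.59724952  43.66981479] [620.04837246 210.02155292  40.01672917]
side knob 81 [ 455.42702246 -124.59616741   66.        ] [ 455.41682037 -117.38308857   72.8493259 ]
 covertop+ 336 [ 424.46861022 -149.96591705   47.1515614 ] [486.16135916 -90.84757161  61.78747492]
 stand 14 384 [583.01367863 142.05817091  14.18753063] [693.08257452 247.57750185  24.97299199] [611.02124497 223.15953573  20.64627793]
 stand 34 492 [592.21805071 153.23198347  34.08177782] [694.43596123 249.38203957  43.72924227] [616.66245862 211.02348969  40.55588309]
```

View pics/crop.png

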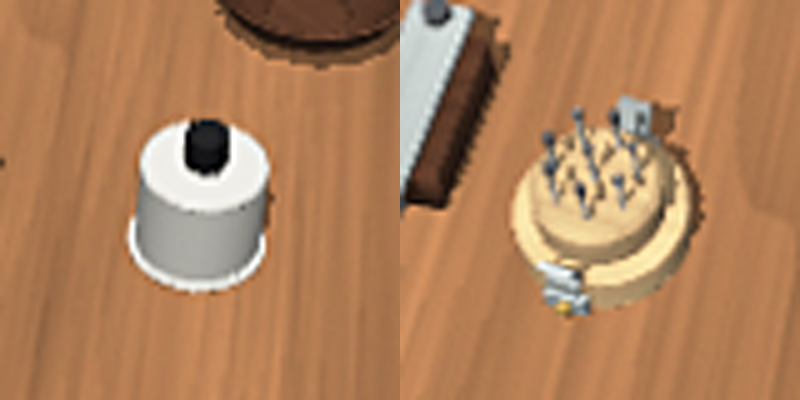

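Crop confirms the round white cover and the round stand beside the pin; heights match (20, 40 and 74 mm). Cover is near (455,-121) and the stand near (617,210). I'll view the stand with the wrist camera first, while nothing is held.

```bash
python3 -m handwheel '[[[-38,-15,0,0],[-76,-30,0,0],[-114,-45,0,0],[-152,-59,0,0],[-190,-74,0,0],[-228,-89,0,0],[-266,-104,0,0],[-304,-119,0,0],[-342,-133,0,0],[-380,-148,0,0],[-418,-163,0,0],[-456,-177,0,0]]]'; python3 -m handwheel '[[[-28,-11,0,0],[-56,-21,0,0],[-84,-32,0,0],[-84,-32,0,0],[-84,-32,0,0],[-84,-32,0,0]]]'
python3 - <<'E'
from h import *
s=r.read_state();print(s['clock'],s['eef_pos'],s['joints'],np.abs(s['qvel']).max())
p,d=r.read_camera("wrist");cv2.imwrite("pics/w1.png",p[:,:,::-1]);np.savez("pics/w1.npz",p=p,d=d,R=s['tool_rot'],t=s['eef_pos'])
E
```

```text
clock: 1.1
eef_pos: [546.2, 261.4, 214.8]
tool_rot: [[-0.964, 0.265, -0.001], [0.265, 0.964, -0.0], [0.001, -0.0, -1.0]]
wrist_force: [-0.0, 1.1, 0.3]
finger_gap: 85.3
finger_force: 0.0
clock: 1.6
eef_pos: [616.9, 210.2, 214.6]
tool_rot: [[-0.964, 0.265, -0.002], [0.265, 0.964, 0.0], [0.002, -0.0, -1.0]]
wrist_force: [0.3, 0.2, -0.0]
finger_gap: 85.5
finger_force: 0.0
1.6 [616.9065618  210.19836846 214.59088238] [ 1.77861703e+01  2.54005176e+01  7.86812064e+01  3.67082646e-02
  7.60138237e+01 -5.68640744e+01] 1.079877611943215
```

View pics/w1.png

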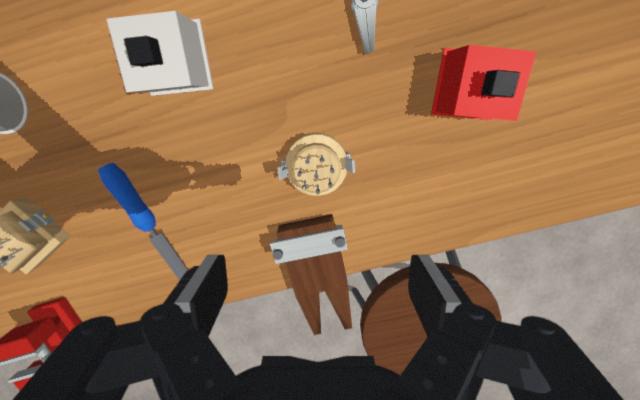

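The wrist view shows the round stand at (317,165), with leaves at (284,171) and (349,162) and the pin below it at (310,250).

```bash
python3 - <<'E'
from h import *
f=np.load("pics/w1.npz");p,d=f['p'],f['d'];hsv=cv2.cvtColor(p,cv2.COLOR_RGB2HSV)
m=np.zeros(d.shape,bool);m[125:205,270:365]=1
print(hsv[140,317],hsv[170,300],hsv[110,317])
w=m&(hsv[...,2]>150)&(hsv[...,1]<125)&(hsv[...,1]>50)
v,u=np.nonzero(m&(d>0));o,D=ray("wrist",np.c_[u,v]);P=o+D*d[v,u][:,None];ww=w[v,u]
for a,b in((17.5,22),(37.5,42)):
    Q=P[(P[:,2]>a)&(P[:,2]<b)&ww];c,rad=cv2.minEnclosingCircle(Q[:,:2].astype(np.float32));print(len(Q),np.median(Q[:,2]),c,rad)
    h=cv2.convexHull(Q[:,:2].astype(np.float32))[:,0];print(cv2.fitEllipse(h))
# leaf: grey pixels
g=ww==0
Q=P[(P[:,2]>30)&(P[:,2]<46)&(hsv[v,u,1]<50)];
c0=np.array([617,210]);e=Q[np.linalg.norm(Q[:,:2]-c0,axis=1)>28]
lab=cv2.kmeans(e[:,:2].astype(np.float32),2,None,(3,50,.1),5,0);print(len(e),lab[2])
E
```

```text
[ 19  82 242] [ 22  23 121] [ 15 146 184]
979 19.851606424273882 (617.1727905273438, 209.0432586669922) 35.849117279052734
((617.1705322265625, 209.3833465576172), (70.24817657470703, 71.31561279296875), 77.47078704833984)
1542 39.77594141325139 (617.0220947265625, 209.43092346191406) 26.65540885925293
((617.0834350585938, 209.39385986328125), (52.36734390258789, 52.626060485839844), 12.9856595993042)
186 [[623.2447  246.68515]
 [610.5943  171.96295]]
```

Stand centre is (617.1, 209.3); the fitted diameters are right. Now to the cover, with the fingers partly closed.

```bash
python3 -m handwheel '[[[7,-36,0,0],[14,-73,0,0],[21,-109,0,0],[28,-145,0,0],[35,-182,0,0],[42,-218,0,0],[49,-254,0,0],[56,-290,0,0],[63,-327,0,0],[68,-363,0,0],[68,-363,0,0],[68,-363,0,0]]]' -0.1
python3 -m handwheel '[[[0,0,0,0],[0,0,0,0],[0,0,0,0]]]'
cat >cov.py <<'E'
from h import *
import sys
s=r.read_state();t=s['eef_pos'];R=s['tool_rot'];print(s['clock'],t,s['joints'][5],np.abs(s['qvel']).max(),s['finger_gap'])
p,d=r.read_camera("wrist");n=sys.argv[1];cv2.imwrite(f"pics/{n}.png",p[:,:,::-1]);np.savez(f"pics/{n}.npz",p=p,d=d)
hsv=cv2.cvtColor(p,cv2.COLOR_RGB2HSV)
P=cloud("wrist",d,np.ones(d.shape,bool));v,u=np.nonzero(d>0);h=hsv[v,u]
b=float(sys.argv[2]);c0=np.array(eval(sys.argv[3]))
near=np.linalg.norm(P[:,:2]-c0,axis=1)<45
for nm,z0,z1,k in(("top",53,57,(h[:,1]<40)&(h[:,2]>150)),("knob",72,78,h[:,2]<70)):
    Q=P[near&k&(P[:,2]>z0+b)&(P[:,2]<z1+b)];
    if len(Q)<9: print(nm,len(Q));continue
    e=cv2.fitEllipse(cv2.convexHull(Q[:,:2].astype(np.float32)));c,rad=cv2.minEnclosingCircle(Q[:,:2].astype(np.float32));D=np.array([*c,np.median(Q[:,2])])
    print(nm,len(Q),D,rad,e,'tool delta',R.T@(D-t))
E
python3 cov.py w2 0 '[455.5,-121.5]'
```

```text
clock: 2.65
eef_pos: [455.1, -122.1, 215.6]
tool_rot: [[-0.964, 0.267, 0.001], [0.267, 0.964, 0.0], [-0.001, 0.001, -1.0]]
wrist_force: [0.9, 0.2, -0.7]
finger_gap: 38.5
finger_force: 0.0
clock: 2.9
eef_pos: [456.5, -120.5, 215.2]
tool_rot: [[-0.965, 0.262, 0.0], [0.262, 0.965, 0.0], [-0.0, 0.0, -1.0]]
wrist_force: [0.1, -0.3, 0.6]
finger_gap: 38.6
finger_force: 0.0
2.9 [ 456.46116278 -120.52905961  215.1852056 ] -91.01631121535037 0.31933880203168585 38.63997667415279
top 2243 [ 454.37411499 -122.79255676   54.5198071 ] 31.31183433532715 ((454.30157470703125, -122.79085540771484), (61.971256256103516, 62.12081527709961), 148.43531799316406) tool delta [  1.42653868  -2.80415591 160.66409419]
knob 321 [ 453.35714722 -122.59183502   74.46516285] 9.977205276489258 ((453.4267578125, -122.63603973388672), (18.983652114868164, 19.86891746520996), 172.84715270996094) tool delta [  2.45981975  -2.8680638  140.71866929]
```

View pics/w2.png

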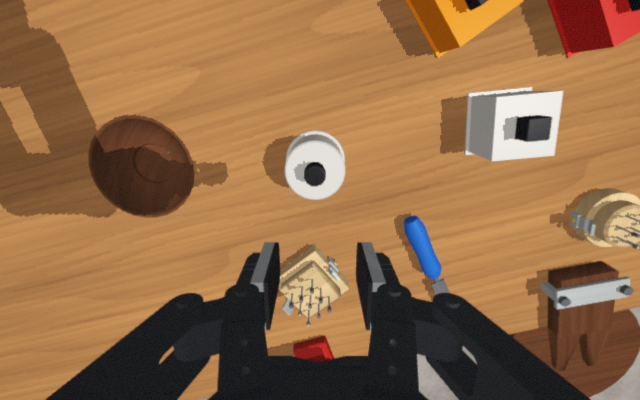

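Cover is at pixel (315,168), centre about (454,-123), and it is alone with clearance. Pose readings are noisy, so I'll work purely in the tool frame from the saved depth.

```bash
cat >tf.py <<'E'
from h import *
def tool(n):
    f=np.load(f"pics/{n}.npz");p,d=f['p'],f['d'];c=r.camera_info("wrist");v,u=np.nonzero(d>0)
    q=cv2.undistortPoints(np.c_[u,v].astype(float).reshape(-1,1,2),c['K'],c['dist_coeffs'])[:,0]
    X=np.c_[q,np.ones(len(q))]*d[v,u][:,None];H=c['hand_eye'];X=X@H[:3,:3].T+H[:3,3]
    return X,cv2.cvtColor(p,cv2.COLOR_RGB2HSV)[v,u].astype(int)
def circ(X,k,z0,z1,c0,rr,nm):
    Q=X[k&(X[:,2]>z0)&(X[:,2]<z1)&(np.hypot(*(X[:,:2]-c0).T)<rr)]
    if len(Q)<9: print(nm,len(Q));return
    c,rad=cv2.minEnclosingCircle(Q[:,:2].astype(np.float32));e=cv2.fitEllipse(cv2.convexHull(Q[:,:2].astype(np.float32)))
    print(nm,len(Q),np.round(c,2),round(rad,2),np.round(e[0],2),np.round(e[1],1),'z',round(float(np.median(Q[:,2])),2))
E
python3 - <<'E'
from tf import *
X,h=tool("w1");w=(h[:,2]>150)&(h[:,1]<125)&(h[:,1]>50)
circ(X,w,192,198,(0,0),45,'plinth');circ(X,w,172,178,(0,0),45,'boss')
X,h=tool("w2");w=(h[:,1]<40)&(h[:,2]>150)
circ(X,w,157,163,(2,-3),45,'top');circ(X,h[:,2]<70,137,143,(2,-3),25,'knob')
E
```

```text
plinth 991 [-1.18 -1.38] 35.85 [-1.1  -1.08] [70.3 71.4] z 195.05
boss 1586 [-0.92 -1.28] 26.84 [-1.06 -1.15] [52.7 53. ] z 175.15
top 2319 [ 1.37 -2.62] 31.35 [ 1.45 -2.61] [62.  62.4] z 160.62
knob 321 [ 2.45 -2.7 ] 9.98 [ 2.37 -2.72] [19.  19.9] z 140.65
```

```bash
python3 -m handwheel '[[[1.5,-2.6,35,0],[1.5,-2.6,70,0],[1.5,-2.6,100,0],[1.5,-2.6,120,0],[1.5,-2.6,130,0],[1.5,-2.6,135,0],[1.5,-2.6,138.5,0],[1.5,-2.6,138.5,0],[1.5,-2.6,138.5,0]]]'; python3 -m handwheel '[[[0,0,0,0],[0,0,0,0],[0,0,0,0],[0,0,0,0],[0,0,0,0],[0,0,0,0]]]' -1
```

```text
clock: 3.7
eef_pos: [454.6, -124.0, 77.3]
tool_rot: [[-0.964, 0.264, 0.001], [0.264, 0.964, -0.0], [-0.001, 0.0, -1.0]]
wrist_force: [-0.7, 0.1, 0.4]
finger_gap: 38.4
finger_force: 0.0
clock: 4.2
eef_pos: [453.9, -124.2, 76.8]
tool_rot: [[-0.964, 0.265, 0.0], [0.265, 0.964, -0.0], [-0.0, 0.0, -1.0]]
wrist_force: [-0.1, -0.2, -0.8]
finger_gap: 0.1
finger_force: 0.0
```

The fingers shut on nothing, so I'll look.

```bash
python3 - <<'E'
from h import *
p,d=r.read_camera("wrist");np.savez("pics/w3.npz",p=p,d=d)
q,_=r.read_camera("side");np.savez("pics/s3.npz",p=q,d=_)
a=cv2.resize(p[:,:,::-1],(480,300));b=cv2.resize(q[100:220,300:428,::-1],(320,300))
cv2.imwrite("pics/c3.png",np.hstack([a,b]))
from tf import *
X,h=tool("w3");w=(h[:,1]<40)&(h[:,2]>150)
circ(X,w,10,30,(0,0),60,'top')
E
```

```text
top 5065 [0.18 1.8 ] 31.55 [0.21 1.66] [62.2 62.6] z 22.34
```

View pics/c3.png

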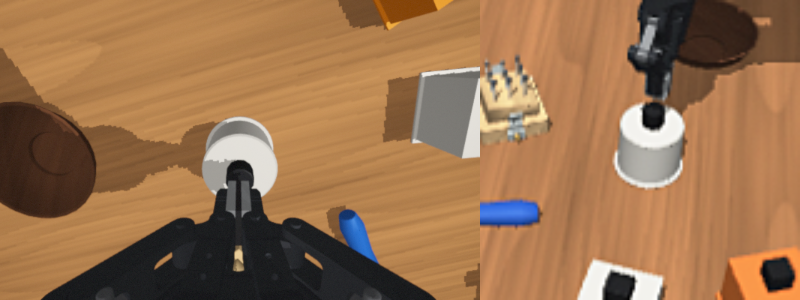

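```bash
python3 - <<'E'
from tf import *
X,h=tool("w3");k=(h[:,2]<90)&(np.abs(X[:,1])<14)&(X[:,0]>-20)&(X[:,0]<45)&(X[:,2]>-40)
Q=X[k]
for z in range(-40,24,3):
    q=Q[(Q[:,2]>=z)&(Q[:,2]<z+3)]
    if len(q):print(z,len(q),q[:,:2].min(0).round(1),q[:,:2].max(0).round(1))
E
```

```text
-40 135 [  6.8 -12.8] [12.5 13.6]
-37 138 [  6.8 -12.6] [12.3 14. ]
-34 130 [  6.7 -12.8] [12.4 13.7]
-31 124 [  7.1 -13. ] [12.5 13.6]
-28 105 [  7.  -12.7] [12.1 13.7]
-25 75 [  6.8 -11.7] [12.3 12.1]
-22 39 [ 7.1 -6. ] [12.2 10.3]
-19 9 [10.9 -6.1] [11.4  6.1]
-1 143 [-4.4 -8.2] [10.7 11.4]
2 437 [-5.3 -8.8] [10.6 11.5]
5 72 [ 3.1 -8.3] [10.8 11.7]
8 70 [ 3.7 -8.5] [11.2 11.2]
11 65 [ 3.5 -8.6] [11.  11.4]
14 58 [ 3.5 -8.2] [10.7 11.6]
17 55 [ 4.1 -8.3] [11. 11.]
20 2 [ 8.5 -4.7] [9.8 4.4]
```

```bash
python3 - <<'E'
from h import *
f=np.load("pics/s3.npz");d=f['d'];P=cloud("side",d,np.ones(d.shape,bool))
P=P[(np.hypot(P[:,0]-454,P[:,1]+123)<28)]
print(np.histogram(P[:,2],range(50,150,5)))
for a,b in((72,78),(78,90),(90,96),(96,102),(102,110)):
    q=P[(P[:,2]>a)&(P[:,2]<b)]
    if len(q):print(a,len(q),q.min(0).round(1),q.max(0).round(1))
E
```

```text
(array([ 84, 134,  14,  15,  27,  25,   0,   0,   3,   6,  15,  18,  17,
        19,  12,   7,   1,  12,  11]), array([ 50,  55,  60,  65,  70,  75,  80,  85,  90,  95, 100, 105, 110,
       115, 120, 125, 130, 135, 140, 145]))
72 47 [ 445.9 -131.9   72.2] [ 465.5 -112.5   76.7]
90 5 [ 447.6 -119.5   92.8] [ 461.8 -116.5   95.7]
96 9 [ 443.5 -121.1   96.1] [ 464.3 -112.7  101.7]
102 28 [ 441.9 -128.3  102.1] [ 465.3 -108.4  109.8]
```

Both views agree: the real fingertips are at z≈95 while the TCP reads 77, so they end about 18 mm behind the reported TCP, not 19 mm ahead. Nothing was touched. I'll open, go 37 mm lower, shift 1.2 mm in y and grip again.

```bash
python3 -m handwheel '[[[0,0.6,0,0],[0,1.2,0,0],[0,1.2,0,0],[0,1.2,8,0],[0,1.2,16,0],[0,1.2,24,0],[0,1.2,30,0],[0,1.2,34,0],[0,1.2,37,0],[0,1.2,37,0],[0,1.2,37,0]]]' -0.1; python3 -m handwheel '[[[0,0,0,0],[0,0,0,0],[0,0,0,0],[0,0,0,0],[0,0,0,0]]]' -1
```

```text
clock: 5.22
eef_pos: [454.2, -122.9, 39.6]
tool_rot: [[-0.964, 0.265, -0.0], [0.265, 0.964, 0.0], [0.0, 0.0, -1.0]]
wrist_force: [-0.1, -0.5, -0.1]
finger_gap: 38.1
finger_force: 0.0
clock: 5.63
eef_pos: [454.5, -123.2, 40.2]
tool_rot: [[-0.964, 0.265, 0.001], [0.265, 0.964, -0.0], [-0.001, -0.0, -1.0]]
wrist_force: [-1.5, -0.7, 4.7]
finger_gap: 20.0
finger_force: 58.7
```

Gripped, with a gap of 20 mm and 59 N. Lift and look.

```bash
python3 -m handwheel '[[[0,0,-10,0],[0,0,-25,0],[0,0,-50,0],[0,0,-80,0],[0,0,-105,0],[0,0,-120,0],[0,0,-120,0],[0,0,-120,0],[0,0,-120,0]]]'; python3 - <<'E'
from h import *
p,d=r.read_camera("wrist");np.savez("pics/w4.npz",p=p,d=d)
from tf import *
X,h=tool("w4");w=(h[:,1]<40)&(h[:,2]>120)
Q=X[w&(np.hypot(X[:,0],X[:,1])<45)];print(np.histogram(Q[:,2],range(-40,60,5)))
circ(X,w,-25,-14,(0,0),60,'top?');circ(X,w,14,30,(0,0),60,'top')
A=X[w&(X[:,2]>14)&(X[:,2]<22)&(np.hypot(X[:,0],X[:,1])<45)];
if len(A): print(np.linalg.lstsq(np.c_[A[:,:2],np.ones(len(A))],A[:,2],rcond=None)[0])
E
```

```text
clock: 6.38
eef_pos: [453.1, -122.6, 158.3]
tool_rot: [[-0.964, 0.265, -0.003], [0.265, 0.964, 0.001], [0.003, 0.0, -1.0]]
wrist_force: [-0.4, -0.3, -0.4]
finger_gap: 19.3
finger_force: 58.8
(array([   8,   39,    9,    8,  531, 4792,  226,  210,  189,  182,  171,
        156,  140,  137,  126,  900,    5,    0,    0]), array([-40, -35, -30, -25, -20, -15, -10,  -5,   0,   5,  10,  15,  20,
        25,  30,  35,  40,  45,  50,  55]))
top? 3395 [0.9 0.5] 31.09 [0.97 0.41] [61.3 61.7] z -14.52
top 471 [14.21  0.6 ] 28.1 [0.61 0.57] [62.1 62.6] z 21.53
[-3.46621470e-02  1.30185641e-02  1.86830522e+01]
```

```bash
python3 - <<'E'
from tf import *
X,h=tool("w4");w=(h[:,1]<40)&(h[:,2]>120)
circ(X,w,-20,-11,(0,0),45,'top');circ(X,w,36,45,(0,0),60,'rim')
A=X[w&(X[:,2]>-18)&(X[:,2]<-11)&(np.hypot(X[:,0],X[:,1])<30)]
print(np.linalg.lstsq(np.c_[A[:,:2],np.ones(len(A))],A[:,2],rcond=None)[0])
E
```

```text
top 5256 [0.32 0.37] 31.66 [0.37 0.47] [62.5 63. ] z -14.24
rim 872 [2.   0.37] 34.58 [0.96 0.41] [68.1 69.1] z 38.16
[-1.78152719e-04 -5.47346400e-05 -1.43189667e+01]
```

The cover is held level, with its centre at tool (0.35,0.4). Carry it over the stand.

```bash
python3 -m handwheel '[[[-4,20,0,0],[-10,50,0,0],[-17,86,0,0],[-25,125,0,0],[-33,170,0,0],[-42,215,0,0],[-50,260,0,0],[-58,300,0,0],[-64,332,0,0],[-68,352,0,0],[-70,362,0,0],[-70.5,365,0,0]]]'; python3 -m handwheel '[[[0,0,5,0],[0,0,10,0],[0,0,20,0],[0,0,30,0],[0,0,30,0],[0,0,30,0],[0,0,30,0]]]'
cat >look.py <<'E'
from tf import *
import sys
n=sys.argv[1];im={}
for c in("scene","side","wrist"):
    p,d=r.read_camera(c);np.savez(f"pics/{c}{n}.npz",p=p,d=d);im[c]=p
T=r.camera_info
for c in("scene","side"):
    f=np.load(f"pics/{c}{n}.npz");p,d=f['p'],f['d'];P=cloud(c,d,np.ones(d.shape,bool));v,u=np.nonzero(d>0);h=cv2.cvtColor(p,cv2.COLOR_RGB2HSV)[v,u].astype(int)
    b=float(sys.argv[2])
    circ(P,(h[:,1]<40)&(h[:,2]>120),b+53,b+58,(617,210),50,c+' top')
    circ(P,(h[:,1]<40)&(h[:,2]>90),b-3,b+4,(617,210),50,c+' rim')
    circ(P,(h[:,2]>120)&(h[:,1]<135)&(h[:,1]>50),17,23,(617,210),42,c+' plinth')
X,h=tool("wrist"+n);circ(X,(h[:,1]<40)&(h[:,2]>120),-20,-11,(0,0),45,'w top')
w=(h[:,2]>120)&(h[:,1]<125)&(h[:,1]>50)
zp=40.7+b-20
Q=X[w&(abs(X[:,2]-zp)<3)&(np.hypot(X[:,0],X[:,1])<50)];print('w plinth',len(Q))
if len(Q):
    hh=Q[Q[:,0]>0][:,:2];
    from scipy.optimize import least_squares
    # outer edge: farthest point per angular bin, circle of known radius 36
    a=np.degrees(np.arctan2(hh[:,1],hh[:,0])).round(-1);E=np.array([hh[a==t][np.argmax(np.hypot(*hh[a==t].T))] for t in np.unique(a)])
    print(least_squares(lambda c:np.hypot(*(E-c).T)-35.8,(0,0),loss='soft_l1').x, np.hypot(*E.T).round(1))
s=cv2.resize(im['side'][200:310,220:330,::-1],(400,400));cv2.imwrite(f"pics/l{n}.png",np.hstack([s,cv2.resize(im['wrist'][50:250,217:417,::-1],(400,400))]))
E
python3 look.py 5 88.5
```

```text
clock: 7.43
eef_pos: [618.4, 211.9, 157.3]
tool_rot: [[-0.965, 0.263, -0.003], [0.263, 0.965, -0.001], [0.003, -0.002, -1.0]]
wrist_force: [1.0, -0.4, -1.2]
finger_gap: 19.6
finger_force: 59.0
clock: 8.02
eef_pos: [618.8, 210.0, 129.8]
tool_rot: [[-0.964, 0.265, 0.0], [0.265, 0.964, 0.0], [-0.0, 0.0, -1.0]]
wrist_force: [0.8, 0.6, -1.7]
finger_gap: 19.9
finger_force: 59.0
scene top 256 [621.91 211.66] 30.61 [620.85 211.46] [57.5 61.4] z 144.36
scene rim 57 [620.34 210.95] 34.14 [620.02 210.66] [65.6 67.7] z 91.43
scene plinth 168 [619.82 211.35] 34.66 [618.79 210.87] [66.2 69.8] z 20.05
side top 309 [619.98 210.37] 31.28 [620.06 210.18] [61.7 62.1] z 145.45
side rim 28 [619.73 212.6 ] 33.65 [619.87 212.54] [61.5 66.9] z 92.02
side plinth 253 [618.52 208.54] 36.26 [618.71 208.18] [69.8 72. ] z 20.78
w top 5254 [0.1 0.7] 31.89 [0.37 0.42] [62.3 63. ] z -14.19
w plinth 1038
[ 1.1128865  -1.97472892] [36.3 37.8 38.1 38.2 38.4 37.9 37.6 37.9 37.2 36.7 36.7 36.2 35.7 35.8
 34.6 34.5 34.1]
```

View pics/l5.png

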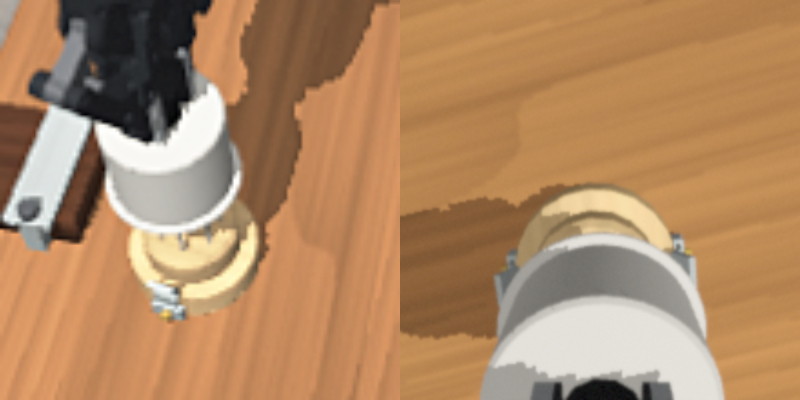

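The side view shows the cover slightly off, toward the pin and up in the picture; the wrist view shows the plinth rim ahead. All three cameras agree on a shift of about tool (+1, -1.3). I'll apply it, lower to just above the boss over the burs, and re-measure.

```bash
python3 -m handwheel '[[[0.5,-0.7,0,0],[1,-1.3,0,0],[1,-1.3,8,0],[1,-1.3,16,0],[1,-1.3,24,0],[1,-1.3,32,0],[1,-1.3,38,0],[1,-1.3,42,0],[1,-1.3,42,0],[1,-1.3,42,0]]]'
python3 look.py 6 47.5
```

```text
clock: 9.0
eef_pos: [617.4, 209.4, 87.4]
tool_rot: [[-0.964, 0.265, -0.0], [0.265, 0.964, -0.0], [0.0, -0.0, -1.0]]
wrist_force: [-0.5, -0.1, -1.1]
finger_gap: 19.7
finger_force: 59.0
scene top 221 [619.93 211.06] 30.59 [623.99 210.22] [48.4 60.1] z 102.26
scene rim 73 [618.55 209.67] 34.25 [617.29 209.56] [66.8 69.1] z 49.81
scene plinth 115 [620.82 212.16] 34.03 [617.91 211.32] [65.8 70.6] z 19.96
side top 360 [618.52 209.83] 31.13 [617.76 210.27] [59.  61.8] z 103.31
side rim 71 [618.77 209.42] 34.5 [619.07 208.92] [67.6 69.4] z 50.52
side plinth 195 [618.48 207.91] 35.92 [618.65 207.89] [70.2 71.5] z 20.82
w top 5256 [0.34 0.45] 31.65 [0.37 0.48] [62.3 63. ] z -14.17
w plinth 864
[ 0.3639437 -0.9017233] [36.3 36.7 36.9 36.7 36.9 36.4 36.4 36.5 36.1 35.9 35.9 36.  35.6 35.1
 35.3 34.6]
```

View pics/l6.png

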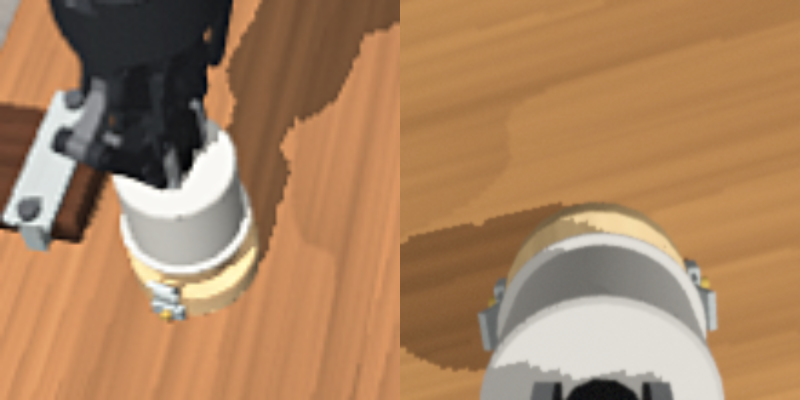

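Residual is about (0,-0.5), inside the play. Lower onto the boss to just before the catches.

```bash
python3 -m handwheel '[[[0,-0.5,0,0],[0,-0.5,3,0],[0,-0.5,6,0],[0,-0.5,9,0],[0,-0.5,9,0]]]';  python3 -m handwheel '[[[0,0,2,0],[0,0,4,0],[0,0,6,0],[0,0,6,0]]]'
```

```text
clock: 9.57
eef_pos: [616.7, 208.7, 77.8]
tool_rot: [[-0.964, 0.265, -0.002], [0.265, 0.964, -0.0], [0.001, -0.001, -1.0]]
wrist_force: [-0.7, -0.7, -1.5]
finger_gap: 19.7
finger_force: 59.0
clock: 9.9
eef_pos: [617.1, 208.8, 72.3]
tool_rot: [[-0.964, 0.265, -0.001], [0.265, 0.964, -0.0], [0.0, -0.0, -1.0]]
wrist_force: [-0.5, -1.2, -1.9]
finger_gap: 19.7
finger_force: 59.0
```

It slipped over the boss without force. Now press.

```bash
python3 -m handwheel '[[[0,0,1,0],[0,0,2,0],[0,0,3,0],[0,0,4,0],[0,0,4,0],[0,0,4,0]]]';  python3 -m handwheel '[[[0,0,1,0],[0,0,2,0],[0,0,3,0],[0,0,4,0],[0,0,4,0],[0,0,4,0]]]'
```

```text
clock: 10.4
eef_pos: [617.6, 209.0, 69.2]
tool_rot: [[-0.964, 0.265, 0.001], [0.265, 0.964, 0.0], [-0.001, 0.001, -1.0]]
wrist_force: [-0.2, -1.3, 2.3]
finger_gap: 19.7
finger_force: 59.3
clock: 10.9
eef_pos: [618.6, 209.3, 67.2]
tool_rot: [[-0.964, 0.265, 0.004], [0.265, 0.964, 0.001], [-0.003, 0.002, -1.0]]
wrist_force: [-2.4, -1.6, 11.8]
finger_gap: 20.0
finger_force: 60.4
```

```bash
python3 -m handwheel '[[[0,0,1,0],[0,0,2,0],[0,0,3,0],[0,0,3,0],[0,0,3,0]]]';  python3 -m handwheel '[[[0,0,1,0],[0,0,2,0],[0,0,3,0],[0,0,3,0],[0,0,3,0]]]'
```

```text
clock: 11.32
eef_pos: [619.5, 208.9, 66.5]
tool_rot: [[-0.964, 0.265, 0.007], [0.265, 0.964, 0.001], [-0.006, 0.003, -1.0]]
wrist_force: [-2.9, -4.4, 21.6]
finger_gap: 19.7
finger_force: 61.4
clock: 11.73
eef_pos: [620.4, 208.4, 65.9]
tool_rot: [[-0.964, 0.264, 0.009], [0.264, 0.964, 0.001], [-0.009, 0.003, -1.0]]
wrist_force: [-5.1, -6.9, 31.5]
finger_gap: 19.6
finger_force: 62.5
```

31 N with no snap and TCP stuck near 66, so I'll look before pushing more.

```bash
python3 look.py 7 25; python3 - <<'E'
from tf import *
X,h=tool("wrist7");w=(h[:,1]<40)&(h[:,2]>120)
A=X[w&(X[:,2]>-20)&(X[:,2]<-10)&(np.hypot(X[:,0],X[:,1])<30)]
print(np.linalg.lstsq(np.c_[A[:,:2],np.ones(len(A))],A[:,2],rcond=None)[0])
f=np.load("pics/scene7.npz")['p'][215:295,340:420,::-1];b=cv2.imread("pics/l7.png")
cv2.imwrite("pics/l7b.png",np.hstack([cv2.resize(f,(400,400)),b[:,:400]]))
E
```

```text
scene top 217 [621.16 210.2 ] 30.48 [622.56 209.94] [56.1 59.8] z 80.69
scene rim 66 [621.95 209.6 ] 38.38 [618.25 209.67] [65.2 73.5] z 27.32
scene plinth 20 [640.06 216.05] 25.43 [631.95 215.93] [38.5 56.4] z 18.86
side top 266 [619.74 209.47] 31.41 [620.2  209.12] [60.  61.9] z 81.84
side rim 35 [616.88 213.4 ] 35.01 [619.68 201.85] [66.3 90.6] z 27.93
side plinth 76 [615.1 212.8] 35.39 [621.42 204.77] [72.5 80.4] z 20.22
w top 5267 [1.06 0.81] 31.69 [1.08 0.52] [62.2 63.1] z -15.05
w plinth 498
[ 3.57694118 -0.60575776] [40.5 37.7 37.8 38.5 39.1 39.1 39.3 39.6 39.3 39.5 38.9 38.5 38.1 37.2
 41.2]
[-4.69656357e-02 -9.36029804e-03 -1.44656419e+01]
```

View pics/l7b.png

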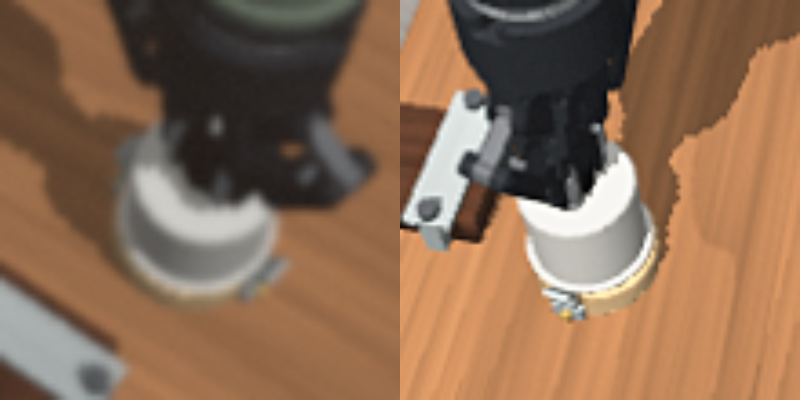

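The top plane is tilted about 2.7°, far side low. The vertical load deflects the arm by +3 mm in x and cocks the cover. I'll back off, offset the command toward the robot (+tool x), and press again.

```bash
python3 -m handwheel '[[[0,0,-3,0],[0.5,-0.2,-6,0],[1,-0.5,-8,0],[1.5,-0.7,-9,0],[1.5,-0.7,-9,0],[1.5,-0.7,-9,0]]]'; python3 -m handwheel '[[[0.5,0,2,0],[1,0,4,0],[1.5,0,6,0],[1.5,0,6,0],[1.5,0,6,0]]]'
python3 - <<'E'
from h import *
p,d=r.read_camera("wrist");np.savez("pics/w8.npz",p=p,d=d)
from tf import *
X,h=tool("w8");w=(h[:,1]<40)&(h[:,2]>120);circ(X,w,-22,-9,(0,0),45,'top')
A=X[w&(X[:,2]>-20)&(X[:,2]<-10)&(np.hypot(X[:,0],X[:,1])<30)]
print(np.linalg.lstsq(np.c_[A[:,:2],np.ones(len(A))],A[:,2],rcond=None)[0])
E
```

```text
clock: 12.38
eef_pos: [615.8, 208.8, 67.4]
tool_rot: [[-0.964, 0.264, 0.0], [0.264, 0.964, 0.0], [-0.0, 0.0, -1.0]]
wrist_force: [1.7, -0.7, 0.5]
finger_gap: 19.5
finger_force: 58.9
clock: 12.8
eef_pos: [614.6, 209.1, 61.5]
tool_rot: [[-0.964, 0.264, 0.001], [0.264, 0.964, 0.0], [-0.001, 0.0, -1.0]]
wrist_force: [2.7, -0.4, -1.0]
finger_gap: 19.5
finger_force: 59.0
top 5385 [-0.5  0.4] 32.07 [0.09 0.47] [62.5 62.9] z -13.92
[ 2.29390836e-02  1.19176879e-03 -1.43014394e+01]
```

It snapped down: TCP 61.5 gives an origin of about 20.5, with the force gone. Now press firmly; the x offset is cancelled by the load deflection.

```bash
python3 -m handwheel '[[[0,0,1,0],[0,0,2,0],[0,0,3,0],[0,0,4,0],[0,0,5,0],[0,0,6,0],[0,0,7,0],[0,0,7,0],[0,0,7,0],[0,0,7,0]]]'
python3 look.py 9 20;python3 - <<'E'
from tf import *
X,h=tool("wrist9");w=(h[:,1]<40)&(h[:,2]>120)
A=X[w&(X[:,2]>-20)&(X[:,2]<-10)&(np.hypot(X[:,0],X[:,1])<30)]
print(np.linalg.lstsq(np.c_[A[:,:2],np.ones(len(A))],A[:,2],rcond=None)[0])
E
```

```text
clock: 13.68
eef_pos: [616.2, 208.7, 60.1]
tool_rot: [[-0.964, 0.264, 0.006], [0.264, 0.964, 0.001], [-0.006, 0.002, -1.0]]
wrist_force: [-2.1, -5.2, 23.8]
finger_gap: 19.7
finger_force: 61.7
scene top 215 [621.06 210.01] 30.08 [622.98 209.1 ] [48.  59.3] z 75.53
scene rim 84 [622.65 209.62] 37.3 [618.65 210.03] [61.9 71.9] z 22.43
scene plinth 28 [639.3  213.03] 26.19 [634.98 212.68] [35.8 54.4] z 20.14
side top 336 [616.63 209.05] 31.27 [615.78 209.93] [57.4 61.7] z 75.97
side rim 83 [616.3  212.19] 34.96 [616.58 211.45] [63.9 70.6] z 22.74
side plinth 34 [618.82 213.11] 35.66 [618.29 205.04] [72.8 78.7] z 19.18
w top 5275 [0.31 0.26] 31.75 [0.43 0.44] [62.4 63. ] z -14.42
w plinth 48
[-0.71409507  0.22506317] [35.3 35.2 35.1 35.2 34.8 35.2 35.1 35.2 35.2 34.9 35.3 35.5 35.4 35.6]
[-5.48052982e-03  1.81050870e-03 -1.44422363e+01]
```

View pics/l9.png

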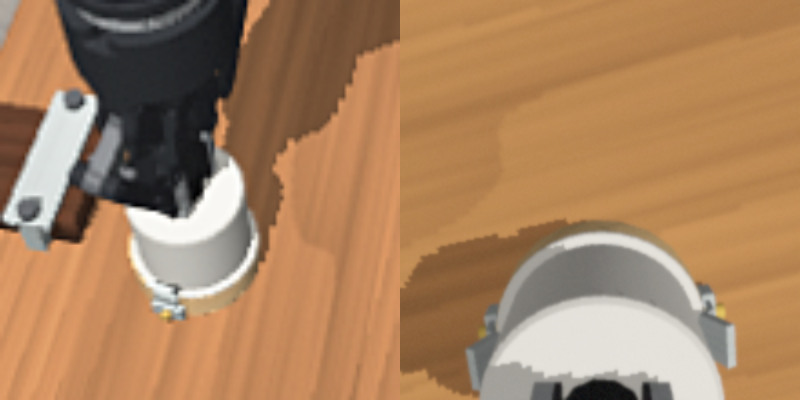

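The cover is level, its top at about 75.5 mm (home is 75), with both leaves back over the rim at left and right. I'll add a little pressure and hold.

```bash
python3 -m handwheel '[[[0,0,0.5,0],[0,0,1,0],[0,0,1.5,0],[0,0,1.5,0],[0,0,1.5,0],[0,0,1.5,0],[0,0,1.5,0],[0,0,1.5,0]]]' && python3 - <<'E'
from rig import r
s=r.read_state();print(s['clock'],s['wrist_force'],s['eef_pos'])
if 20<s['wrist_force'][2]<38 and s['eef_pos'][2]<61.5: print(r.sign_off())
E
```

```text
clock: 14.5
eef_pos: [616.2, 208.7, 60.0]
tool_rot: [[-0.964, 0.264, 0.007], [0.264, 0.964, 0.001], [-0.006, 0.002, -1.0]]
wrist_force: [-4.6, -5.5, 31.6]
finger_gap: 20.0
finger_force: 62.4
14.5 [-4.64227484 -5.46331505 31.57749222] [616.18859612 208.70310199  59.99771315]
the job is handed in; nothing more can be done
None
```

The round dust cover is fully home on the round stand beside the bench pin, its top measured level at home height and both catches seen over the rim; I handed in at 14.5 s still pressing down with about 32 N.

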